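Snap the candy dish lid shut

ROBOT

A 6-joint arm with a two-finger parallel gripper is mounted at the origin on the work surface. World frame = base frame: x ahead of the robot, y to its left, z up, the work surface at z = 0. Lengths are in m, angles in degrees, forces in N, time in s.
With the tool pointing down it reaches from about 0.4 to 0.825 m from the base axis. Payload 7 kg.
Tool frame: the origin (TCP) lies at the very end of the fingers, on their centre line; the grasp point (between the pads) lies 19 mm behind it; z points along the fingers, y is the direction in which the jaws open and shut (so a half turn about z gives the same grasp; the last joint's range is limited). The gripper opens to 88 mm and grips with 3 to 60 N. Pads are 19 mm wide; open, the fingers measure 130 mm over their backs; the gripper's body (78 mm by 193 mm) begins 47 mm behind the grasp point.
Start: joints at [83.944, 20.546, 0.682, 0, -70.136, -16.507], TCP at [0.259, 0.623, 0.227] pointing down, gripper open.
Joint ranges: [-176.03, 176.03], [-82.01, 121.73], [-58.28, 71.71], [-173.87, 95.51], [-174.79, -0.11], [-173.66, 173.66]. Speed limits (degrees/s): [136.94, 136.94, 172.46, 180, 180, 180].

INTERFACE

Orientations are given as [roll, pitch, yaw] about the fixed x, y, z axes, in that order (R = Rz(yaw) Ry(pitch) Rx(roll)).
In Python, from plant import telemetry, optics, ctrl gives the robot as it stands.
- The arm moves only by the tool servo_tool, never from a script. Its argument "rows" is a list of rows, each a list of 3 entries, a list of its own where there are three numbers: the shift along the tool's x, y, z in m, then the turn, a rotation vector about the tool's x, y, z in units of 6 degrees (1.0 is 6 degrees), then the closure, from 0 (fully open) to 1 (shut). A call has 1 to 20 rows; each row shifts and turns the commanded pose from where the row before left it, along the tool's axes as they then stand; what a row does not reach is not made up. A row lasts 1/12 s, in which the tool goes at most 41.7 mm and 7.16 degrees, less where a joint would pass 70% of its speed; a pose out of reach is approached as far as the arm can. A call is refused whole if a number of a shift passes 0.0417 or a number of a turn 1, either way. A call with a gripper value outside its range is refused whole. The fingers move at their own pace and stop on an object; the grip force is fixed at half the most. Time passes only in rows, so rows that do not move let the fingers close. It gives the time, the measured TCP pose, the force and the opening at its end, in the units of the state.
- telemetry.get_obs(): the state, without advancing time (a new reading comes with each control period).
- optics.snapshot(name): name is "scene" or "top" or "wrist"; returns the picture (384x512x3 uint8, red, green, blue); there is no depth.
- optics.camera_info(name): a dict with "mtx" (3x3 intrinsics, pixels), "rvec" (rotation vector, rad) and "tvec" (3), from world to camera coordinates, as OpenCV has them. Camera axes: x right, y down, z forward; pixel columns grow to the right and rows downward; lengths in m; the calibration is good to about 2 mm. The wrist camera is an equidistant fisheye: a pixel r from the principal point sees the ray r / f radians off the axis. A picture is of the moment at which its call begins: read the wrist's pose just before it. camera_info takes no time and is no camera call; for the wrist camera it gives the pose at the moment of the call.
- ctrl.close_job(): hands the job in, once; it reports no verdict.
The state is a dict: "clock": time; "joint_pos": joint angles; "qvel": joint speeds; "tau": joint torques, N m; "tool_pos": TCP position; "orientation": TCP orientation; "force": force on the tool from outside, world axes, zero at the start; "moment": the same for the moment, N m; "opening": finger opening in m.
Only numpy, scipy, OpenCV 4.12 (cv2) and the standard library are available. Lean on these libraries where they do the work, as an engineer would, in place of code of your own. Each camera call takes 0.05 s, during which the arm holds its last target.

TASK

On the shelf by the washbasin, close the clip-on lid of the candy dish, the glass dish of coloured sweets whose lid has red tabs: press each of the three red snap tabs around its rim straight down until it is fully down against its stop. Leave the similar soap dish with the blue tabs untouched.

Things in the scene. Friction and masses are not known exactly. Their poses are not given: they have to be found in the camera images.
- candy_tab1_top (a point): Centre of the top of the first red snap tab of the candy dish, a flat level pad 28 mm along the radius by 34 mm along the rim; z up, x outward from the dish's axis. Pad top 82 mm above the shelf while up, 72 mm when fully down (10 mm straight down; the lid beside it is at 66 mm). A tight fit: it resists with a steady 4 N all the way and stays wherever it is left, so press on to the stop
- candy_tab2_top (a point): The same point on the second red tab: same size, heights and behaviour. The three tabs sit 120 degrees apart on the rim of the candy dish's lid, 62 mm from the dish's vertical axis. The dish is round clear glass, 150 mm across, full of coloured sweets, held to the shelf by a suction foot so it does not slide; its clear lid has a white rim and lies flat
- candy_tab3_top (a point): The same point on the third red tab: same size, heights and behaviour
- soap: The soap dish, to be left untouched: shape and size of the candy dish (150 mm across, 160 mm over its tabs, 82 mm high with tabs up), but filled with cream-white soap pieces and with three blue tabs, all up. It is fixed too. Origin at the centre of its underside, z up. The dishes stand side by side in either order, centres at least 240 mm apart

How it is judged:
By the outcome, as a careful person would: the job done as asked, in the order asked, and still so for the second after the job is handed in, with the robot touching nothing.
It also fails if it takes over 35 s, if anything falls off the work surface, if the arm or the gripper's body presses on something with over 40 N, if the wrist force passes 120 N, or if a joint passes its speed limit or range.

## Working session

There is one attempt and no reset: what is moved stays moved. The work goes in short steps, Python scripts to look and compute and a tool call to move; the robot and the scene stay as the last step left them, time stands still between calls to the robot, and variables do not carry over. Pictures are saved under pics/ and viewed, and the job is handed in when it is done.

Besides the shell and the picture viewer there is one more tool, called as name(argument=value, ...), one argument or row to a line, values as JSON. servo_tool: Moves the arm, as the interface text tells. Its arguments: {"type":"object","properties":{"rows":{"type":"array"}},"required":["rows"]}

```bash
mkdir -p pics; python3 - <<'E'
from plant import telemetry, optics
import cv2
for n in ("scene","top","wrist"):
    cv2.imwrite(f"pics/{n}0.png",optics.snapshot(n)[:,:,::-1])
o=telemetry.get_obs();print(o)
for n in ("scene","top","wrist"): print(n,optics.camera_info(n))
E
```

```text
{'clock': 0.15, 'joint_pos': array([ 8.39442779e+01,  2.05819626e+01,  6.46796603e-01, -1.29085623e-02,
       -7.01354297e+01, -1.65084507e+01]), 'qvel': array([-0.1155023 , -0.1264091 ,  0.2970494 ,  0.17277255, -0.01657071,
       -0.00478493]), 'tau': array([-5.57224557e-04, -5.83273602e+01,  2.93291563e+01,  7.00115561e+00,
        8.80792912e-03, -1.07883279e-04]), 'tool_pos': array([0.25888786, 0.62299569, 0.22585122]), 'orientation': array([ 1.79928866e+02, -8.42555171e-03, -2.25685614e+01]), 'force': array([ 0.38391752, -0.08377876,  0.05975044]), 'moment': array([ 0.02941929, -0.00567775, -0.01367752]), 'opening': 0.08729991700255069}
scene {'mtx': array([[346.69925719,   0.        , 253.93464668],
       [  0.        , 346.69925719, 197.54003582],
       [  0.        ,   0.        ,   1.        ]]), 'rvec': array([ 0.79197666,  2.80266521, -0.74378768]), 'tvec': array([ 0.46083755, -0.19505652,  0.94432444])}
top {'mtx': array([[469.97706265,   0.        , 256.80490552],
       [  0.        , 469.97706265, 188.98559879],
       [  0.        ,   0.        ,   1.        ]]), 'rvec': array([ 2.11719121, -2.08206425,  0.23929021]), 'tvec': array([-0.04169025,  0.55205736,  0.83616675])}
wrist {'mtx': array([[297.31863964,   0.        , 255.7135325 ],
       [  0.        , 297.31863964, 192.50869855],
       [  0.        ,   0.        ,   1.        ]]), 'rvec': array([-1.65999006,  2.48547361,  0.30592656]), 'tvec': array([ 0.67442235, -0.03071773,  0.38811869])}
```

View pics/scene0.png

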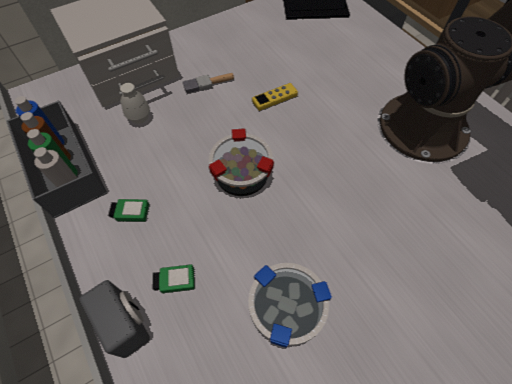

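View pics/top0.png

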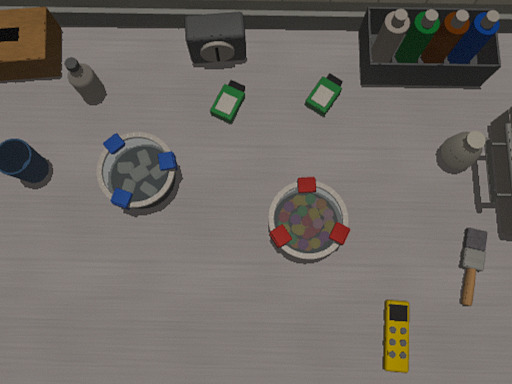

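View pics/wrist0.png

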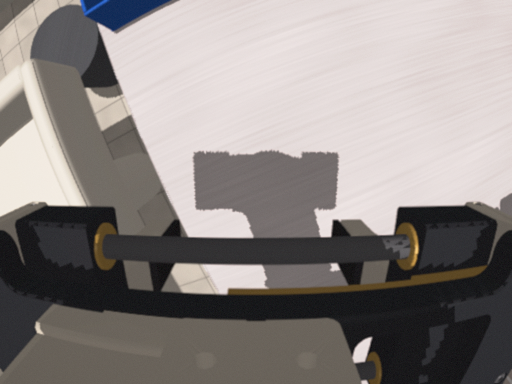

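The top view shows the candy dish's red tabs at about (306,185), (281,237) and (340,233), and the soap dish's blue tabs around (137,170). The scene view confirms this. The wrist view doesn't show either dish.

```bash
cat > h.py <<'E'
import cv2, numpy as np
from plant import optics
def ray(n,px):
    c=optics.camera_info(n);R=cv2.Rodrigues(c["rvec"])[0];C=-R.T@c["tvec"]
    d=np.array(px,float)
    if n=="wrist":
        K=c["mtx"];v=(d-K[:2,2])/K[0,0];r=np.linalg.norm(v);q=np.r_[np.sin(r)*v/r,np.cos(r)]
    else:
        q=cv2.undistortPoints(d.reshape(1,1,2),c["mtx"],None).ravel();q=np.r_[q,1]
    return C,R.T@q
def onz(n,px,z):
    C,d=ray(n,px);return C+d*(z-C[2])/d[2]
def tabs(im,col,amin=60):
    hsv=cv2.cvtColor(im,cv2.COLOR_RGB2HSV);H,S,V=cv2.split(hsv)
    m=((H<6)|(H>174)) if col=="red" else ((H>100)&(H<125))
    m=(m&(S>150)&(V>60)).astype(np.uint8)
    n,l,st,ce=cv2.connectedComponentsWithStats(m)
    return [(ce[i],st[i],(l==i)) for i in range(1,n) if st[i][4]>=amin],hsv
E
python3 - <<'E'
from h import *
for n in("top","scene"):
    im=cv2.imread(f"pics/{n}0.png")[:,:,::-1].copy()
    print(n,"C",ray(n,(256,190))[0].round(3))
    for col in("red","blue"):
        t,hsv=tabs(im,col)
        P=[]
        for ce,st,m in t:
            V=hsv[:,:,2][m]; 
            thr=(np.percentile(V,90)*0.85); mm=m&(hsv[:,:,2]>thr); ys,xs=np.nonzero(mm); c2=(xs.mean(),ys.mean())
            print(col,ce.round(1),st,"bright",mm.sum(),np.round(c2,1),onz(n,ce,.082).round(4),onz(n,c2,.082).round(4),np.percentile(V,[5,50,95]))
E
python3 -c "
import cv2
a=cv2.imread('pics/top0.png')[165:270,255:365];b=cv2.imread('pics/scene0.png')[115:205,190:300]
cv2.imwrite('pics/c.png',cv2.hconcat([cv2.resize(a,(390,390),interpolation=0),cv2.resize(b,(390,390),interpolation=0)]))"
```

```text
top C [ 0.349 -0.036  0.94 ]
red [306.3 184.6] [298 177  18  16 248] bright 220 [306.4 184.2] [ 0.5583 -0.1253  0.082 ] [ 0.559  -0.1254  0.082 ] [109.35 133.   141.65]
red [339.1 232.9] [329 222  21  22 281] bright 240 [339.  232.6] [ 0.4682 -0.1848  0.082 ] [ 0.4688 -0.1847  0.082 ] [102. 134. 141.]
red [280.  235.7] [270 224  22  24 298] bright 236 [280.8 235.1] [ 0.4613 -0.0765  0.082 ] [ 0.4625 -0.0778  0.082 ] [ 98.55 140.   146.  ]
blue [484.5  25. ] [474  12  26  23 261] bright 194 [484.7  24.8] [ 0.8994 -0.4911  0.082 ] [ 0.8999 -0.4914  0.082 ] [ 73. 116. 122.]
blue [113.5 143. ] [104 134  21  20 231] bright 212 [113.2 142.8] [0.6341 0.2435 0.082 ] [0.6346 0.2443 0.082 ] [ 99.5 124.  130. ]
blue [166.5 160.4] [158 152  18  18 262] bright 216 [165.7 160.2] [0.6011 0.14   0.082 ] [0.6015 0.1416 0.082 ] [ 84.05 128.   134.  ]
blue [120.9 197.6] [111 188  21  20 275] bright 221 [120.7 196.5] [0.5277 0.2207 0.082 ] [0.5296 0.2212 0.082 ] [ 87.7 127.  133. ]
scene C [0.723 0.304 0.726]
red [238.5 133.4] [232 129  14  10 120] bright 107 [238.4 132.9] [ 0.4731 -0.18    0.082 ] [ 0.
[... 154 characters left out ...]
0.082 ] [ 70.25 123.   127.  ]
red [216.9 167.2] [209 160  17  15 165] bright 133 [217.5 166.4] [ 0.5637 -0.1208  0.082 ] [ 0.5616 -0.1221  0.082 ] [ 81.8 123.  126.8]
blue [ 33.  106.4] [ 29 101   9  12  66] bright 47 [ 32.9 106. ] [ 0.8699 -0.5277  0.082 ] [ 0.8697 -0.5293  0.082 ] [ 79. 121. 125.]
blue [264.8 275.5] [255 266  21  21 251] bright 221 [264.7 275. ] [0.6051 0.1454 0.082 ] [0.6048 0.1445 0.082 ] [101. 130. 135.]
blue [320.9 291.4] [312 282  19  20 270] bright 242 [321.2 291. ] [0.5328 0.2251 0.082 ] [0.5319 0.2247 0.082 ] [ 97.45 129.   135.  ]
blue [280.4 334.7] [270 324  22  23 344] bright 288 [280.7 334. ] [0.6383 0.2485 0.082 ] [0.6373 0.2478 0.082 ] [100.15 136.   142.  ]
```

View pics/c.png

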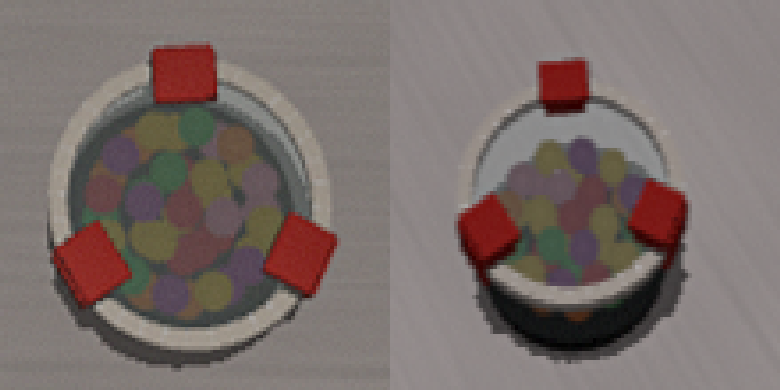

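Both views agree to about 3 mm. The tab centres average to (0.560,-0.124), (0.471,-0.183) and (0.4645,-0.076). All three sit 62 mm from the common centre (0.498,-0.128), as specified. I'll move over with the fingers closing.

servo_tool(
  rows=[
    [[0.02,0.02,0],[0,0,0],1],
    [[0.025,0.025,0],[0,0,0],1],
    [[0.025,0.025,0],[0,0,0],1],
    [[0.025,0.025,0],[0,0,0],1],
    [[0.025,0.025,0],[0,0,0],1],
    [[0.025,0.025,0],[0,0,0],1],
    [[0.025,0.025,0],[0,0,0],1],
    [[0.025,0.025,0],[0,0,0],1],
    [[0.025,0.025,0],[0,0,0],1],
    [[0.025,0.025,0],[0,0,0],1],
    [[0.025,0.025,0],[0,0,0],1],
    [[0.025,0.025,0],[0,0,0],1],
    [[0.025,0.025,0],[0,0,0],1],
    [[0.025,0.025,0],[0,0,0],1],
    [[0.025,0.025,0],[0,0,0],1],
    [[0.025,0.025,0],[0,0,0],1],
    [[0.025,0.025,0],[0,0,0],1],
    [[0.025,0.025,0],[0,0,0],1],
    [[0.02,0.02,0],[0,0,0],1],
    [[0.01,0.01,0],[0,0,0],1],
  ],
)

```text
clock: 1.82
tool_pos: [0.5159, -0.0003, 0.2263]
orientation: [180.0, 0.0, -22.7]
force: [-0.2, -0.4, -0.7]
opening: 0.0003
```

```bash
cat > d.py <<'E'
import sys,numpy as np
from plant import telemetry
from scipy.spatial.transform import Rotation as Ro
o=telemetry.get_obs();p=o["tool_pos"];R=Ro.from_euler("xyz",o["orientation"],degrees=True)
T=[(.5603,-.1238,.1),(.4707,-.183,.1),(.4645,-.0763,.1)]
print(round(o["clock"],2),p.round(4),o["orientation"].round(2),o["force"].round(1),o["opening"].round(3),o["joint_pos"].round(0))
for t in T: print(R.inv().apply(np.array(t)-p).round(4))
print("12:",R.inv().apply(np.subtract(T[1],T[0])).round(4),"23:",R.inv().apply(np.subtract(T[2],T[1])).round(4))
E
python3 d.py
```

```text
Traceback (most recent call last):
  File "d.py", line 6, in <module>
    print(round(o["clock"],2),p.round(4),o["orientation"].round(2),o["force"].round(1),o["opening"].round(3),o["joint_pos"].round(0))
                                                                                       ^^^^^^^^^^^^^^^^^^
AttributeError: 'float' object has no attribute 'round'
```

servo_tool(
  rows=[
    [[0,0,0],[0,0,0],1],
    [[0,0,0],[0,0,0],1],
  ],
)

```text
clock: 1.98
tool_pos: [0.5153, 0.0016, 0.2262]
orientation: [180.0, 0.0, -22.7]
force: [0.4, -0.4, 0.5]
opening: 0.0003
```

```bash
sed -i 's/o\["opening"\].round(3)/round(o["opening"],4)/' d.py; python3 d.py
```

```text
1.98 [0.5153 0.0016 0.2262] [ 1.7998e+02  4.0000e-02 -2.2690e+01] [ 0.4 -0.4  0.5] 0.0003 [ 22.   5. -19.  -0. -65.  45.]
[0.09   0.0983 0.1261]
[0.0302 0.1875 0.1262]
[-0.0167  0.0914  0.1262]
12: [-0.0598  0.0892  0.0001] 23: [-0.0469 -0.0961 -0.    ]
```

servo_tool(
  rows=[
    [[0.015,0.0164,0.021],[0,0,0],1],
    [[0.015,0.0164,0.021],[0,0,0],1],
    [[0.015,0.0164,0.021],[0,0,0],1],
    [[0.015,0.0164,0.021],[0,0,0],1],
    [[0.015,0.0164,0.021],[0,0,0],1],
    [[0.015,0.0164,0.021],[0,0,0],1],
    [[0,0,0],[0,0,0],1],
    [[0,0,0],[0,0,0],1],
  ],
)

```text
clock: 2.65
tool_pos: [0.5599, -0.1229, 0.099]
orientation: [179.9, 0.2, -22.6]
force: [0.5, -0.4, 1.8]
opening: 0.0007
```

```bash
python3 d.py; python3 -c "
import cv2
from plant import optics
cv2.imwrite('pics/s1.png',cv2.hconcat([cv2.resize(optics.snapshot(n)[:,:,::-1][a:b,c:d],(390,390),interpolation=0) for n,a,b,c,d in (('top',150,280,240,370),('scene',100,220,180,300))]))"
```

```text
2.65 [ 0.5599 -0.1229  0.099 ] [ 1.7992e+02  1.7000e-01 -2.2610e+01] [ 0.5 -0.4  1.8] 0.0007 [  7.  18. -22.  -0. -51.  60.]
[ 0.0007  0.0006 -0.001 ]
[-0.0592  0.0897 -0.0007]
[-0.106  -0.0064 -0.0007]
12: [-0.06    0.0891  0.0003] 23: [-0.0467 -0.0961 -0.    ]
```

View pics/s1.png

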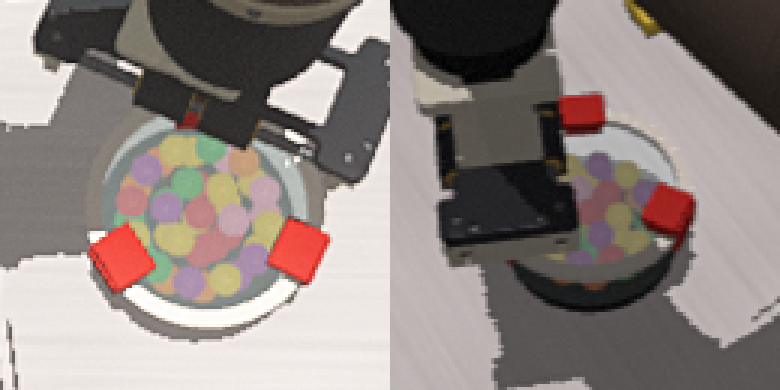

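The tool is over tab 1, with the other two tabs clear of it. Next I press down.

servo_tool(
  rows=[
    [[0,0,0.006],[0,0,0],1],
    [[0,0,0.006],[0,0,0],1],
    [[0,0,0.003],[0,0,0],1],
    [[0,0,0.002],[0,0,0],1],
    [[0,0,0.002],[0,0,0],1],
    [[0,0,0.002],[0,0,0],1],
    [[0,0,0.002],[0,0,0],1],
    [[0,0,0],[0,0,0],1],
    [[0,0,0],[0,0,0],1],
  ],
)

```text
clock: 3.5
tool_pos: [0.5609, -0.1231, 0.0775]
orientation: [180.0, -0.0, -22.6]
force: [-0.2, -1.2, 0.0]
opening: 0.0005
```

servo_tool(
  rows=[
    [[0,0,0.001],[0,0,0],1],
    [[0,0,0.001],[0,0,0],1],
    [[0,0,0.001],[0,0,0],1],
    [[0,0,0],[0,0,0],1],
    [[0,0,0],[0,0,0],1],
  ],
)

```text
clock: 3.92
tool_pos: [0.5609, -0.1231, 0.0746]
orientation: [180.0, -0.0, -22.6]
force: [0.5, -0.4, 1.5]
opening: 0.0
```

servo_tool(
  rows=[
    [[0,0,0.001],[0,0,0],1],
    [[0,0,0.001],[0,0,0],1],
    [[0,0,0.0005],[0,0,0],1],
    [[0,0,0.0005],[0,0,0],1],
  ],
)

```text
clock: 4.25
tool_pos: [0.561, -0.1231, 0.0722]
orientation: [180.0, -0.0, -22.5]
force: [-3.1, 1.5, 12.7]
opening: 0.0004
```

servo_tool(
  rows=[
    [[0,0,0.0005],[0,0,0],1],
    [[0,0,0.0005],[0,0,0],1],
  ],
)

```text
clock: 4.42
tool_pos: [0.561, -0.1231, 0.072]
orientation: [180.0, -0.1, -22.5]
force: [-5.6, 3.2, 20.4]
opening: 0.0004
```

Tab 1 has hit its stop: z is 72.0 mm and the force climbed to 20 N. I'll lift and move over tab 2.

servo_tool(
  rows=[
    [[0,0,-0.005],[0,0,0],1],
    [[0,0,-0.012],[0,0,0],1],
    [[0,0,-0.014],[0,0,0],1],
    [[-0.015,0.0222,0],[0,0,0],1],
    [[-0.015,0.0222,0],[0,0,0],1],
    [[-0.015,0.0222,0],[0,0,0],1],
    [[-0.015,0.0222,0],[0,0,0],1],
    [[0,0,0],[0,0,0],1],
    [[0,0,0],[0,0,0],1],
  ],
)

```text
clock: 5.17
tool_pos: [0.4701, -0.1825, 0.1015]
orientation: [-180.0, 0.0, -22.7]
force: [0.6, 0.7, -0.0]
opening: 0.0007
```

```bash
python3 d.py; python3 -c "
import cv2
from plant import optics
cv2.imwrite('pics/s2.png',cv2.hconcat([cv2.resize(optics.snapshot(n)[:,:,::-1][a:b,c:d],(390,390),interpolation=0) for n,a,b,c,d in (('top',150,280,240,370),('scene',100,220,180,300))]))"
```

```text
5.17 [ 0.4701 -0.1825  0.1015] [-1.7999e+02  1.0000e-02 -2.2660e+01] [ 0.6  0.7 -0. ] 0.0007 [  1.  12. -30.  -0. -48.  66.]
[ 0.0606 -0.0889  0.0015]
[0.0007 0.0002 0.0015]
[-0.0461 -0.0958  0.0015]
12: [-0.0599  0.0891 -0.    ] 23: [-0.0468 -0.0961  0.    ]
```

View pics/s2.png

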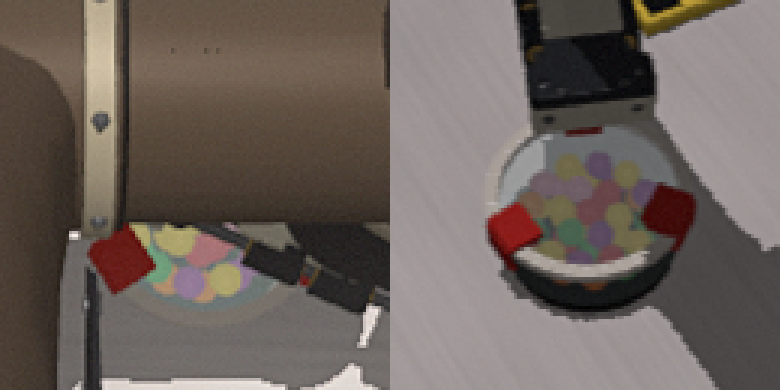

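The fingers are over tab 2. Pressing it now.

servo_tool(
  rows=[
    [[0,0,0.006],[0,0,0],1],
    [[0,0,0.006],[0,0,0],1],
    [[0,0,0.005],[0,0,0],1],
    [[0,0,0.002],[0,0,0],1],
    [[0,0,0.002],[0,0,0],1],
    [[0,0,0.002],[0,0,0],1],
    [[0,0,0.002],[0,0,0],1],
    [[0,0,0.002],[0,0,0],1],
    [[0,0,0.001],[0,0,0],1],
    [[0,0,0],[0,0,0],1],
  ],
)

```text
clock: 6.1
tool_pos: [0.4714, -0.182, 0.0734]
orientation: [180.0, -0.0, -22.6]
force: [-0.1, 0.1, 0.7]
opening: 0.0003
```

servo_tool(
  rows=[
    [[0,0,0.001],[0,0,0],1],
    [[0,0,0.0005],[0,0,0],1],
    [[0,0,0.0005],[0,0,0],1],
    [[0,0,0],[0,0,0],1],
  ],
)

```text
clock: 6.43
tool_pos: [0.4714, -0.1821, 0.0722]
orientation: [180.0, -0.0, -22.5]
force: [-3.4, 2.1, 8.2]
opening: 0.0003
```

servo_tool(
  rows=[
    [[0,0,0.0005],[0,0,0],1],
    [[0,0,0.0005],[0,0,0],1],
    [[0,0,0.0005],[0,0,0],1],
    [[0,0,0],[0,0,0],1],
  ],
)

```text
clock: 6.77
tool_pos: [0.4715, -0.1821, 0.0718]
orientation: [180.0, -0.1, -22.5]
force: [-7.1, 4.5, 22.0]
opening: 0.0004
```

Tab 2 is at its stop (71.8 mm, 22 N). Moving on to tab 3.

servo_tool(
  rows=[
    [[0,0,-0.005],[0,0,0],1],
    [[0,0,-0.012],[0,0,0],1],
    [[0,0,-0.014],[0,0,0],1],
    [[-0.0117,-0.024,0],[0,0,0],1],
    [[-0.0117,-0.024,0],[0,0,0],1],
    [[-0.0117,-0.024,0],[0,0,0],1],
    [[-0.0117,-0.024,0],[0,0,0],1],
    [[0,0,0],[0,0,0],1],
    [[0,0,0],[0,0,0],1],
  ],
)

```text
clock: 7.52
tool_pos: [0.465, -0.0744, 0.1012]
orientation: [-180.0, -0.0, -22.4]
force: [-0.4, -0.5, -1.0]
opening: 0.0006
```

```bash
python3 d.py; python3 -c "
import cv2
from plant import optics
cv2.imwrite('pics/s3.png',cv2.hconcat([cv2.resize(optics.snapshot(n)[:,:,::-1][a:b,c:d],(390,390),interpolation=0) for n,a,b,c,d in (('top',150,280,240,370),('scene',100,220,180,300))]))"
```

```text
7.52 [ 0.465  -0.0744  0.1012] [-1.7999e+02 -2.0000e-02 -2.2420e+01] [-0.4 -0.5 -1. ] 0.0006 [ 15.   9. -34.   0. -47.  53.]
[0.1069 0.0093 0.0012]
[0.0467 0.0982 0.0012]
[0.0003 0.0019 0.0012]
12: [-0.0602  0.0889 -0.    ] 23: [-0.0464 -0.0963 -0.    ]
```

View pics/s3.png

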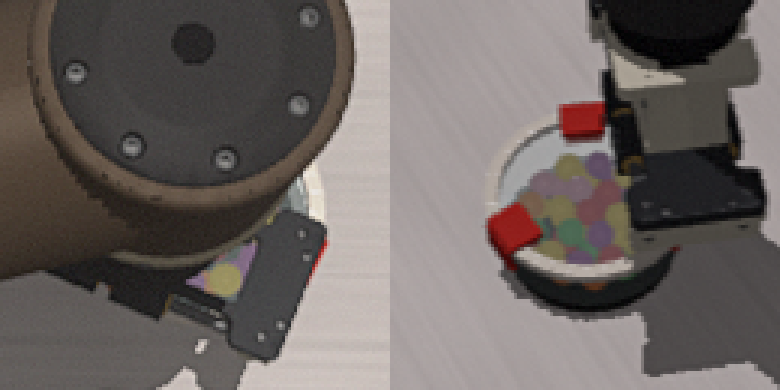

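The gripper is over tab 3, within 2 mm. Pressing it now.

servo_tool(
  rows=[
    [[0,0.0015,0.006],[0,0,0],1],
    [[0,0,0.006],[0,0,0],1],
    [[0,0,0.005],[0,0,0],1],
    [[0,0,0.002],[0,0,0],1],
    [[0,0,0.002],[0,0,0],1],
    [[0,0,0.002],[0,0,0],1],
    [[0,0,0.002],[0,0,0],1],
    [[0,0,0.002],[0,0,0],1],
    [[0,0,0.001],[0,0,0],1],
    [[0,0,0],[0,0,0],1],
  ],
)

```text
clock: 8.45
tool_pos: [0.4644, -0.0766, 0.0729]
orientation: [-180.0, -0.0, -22.6]
force: [0.7, 0.2, 0.6]
opening: 0.0008
```

servo_tool(
  rows=[
    [[0,0,0.001],[0,0,0],1],
    [[0,0,0.0005],[0,0,0],1],
    [[0,0,0.0005],[0,0,0],1],
    [[0,0,0.0005],[0,0,0],1],
    [[0,0,0],[0,0,0],1],
  ],
)

```text
clock: 8.87
tool_pos: [0.4646, -0.0766, 0.0719]
orientation: [-180.0, -0.0, -22.5]
force: [-7.4, 0.8, 19.0]
opening: 0.0006
```

servo_tool(
  rows=[
    [[0,0,0.0005],[0,0,0],1],
    [[0,0,0],[0,0,0],1],
    [[0,0,-0.006],[0,0,0],1],
    [[0,0,-0.02],[0,0,0],1],
    [[0,0,-0.03],[0,0,0],1],
    [[0,0,-0.03],[0,0,0],1],
    [[0,0,-0.03],[0,0,0],1],
    [[0,0,-0.03],[0,0,0],1],
    [[-0.012,-0.028,0],[0,0,0],1],
    [[-0.012,-0.028,0],[0,0,0],1],
    [[-0.012,-0.028,0],[0,0,0],1],
    [[-0.012,-0.028,0],[0,0,0],1],
    [[-0.012,-0.028,0],[0,0,0],1],
    [[-0.012,-0.028,0],[0,0,0],1],
    [[-0.012,-0.028,0],[0,0,0],1],
    [[-0.012,-0.028,0],[0,0,0],1],
    [[-0.012,-0.028,0],[0,0,0],1],
    [[-0.012,-0.028,0],[0,0,0],1],
    [[0,0,0],[0,0,0],1],
    [[0,0,0],[0,0,0],1],
  ],
)

```text
clock: 10.53
tool_pos: [0.4606, 0.2296, 0.2155]
orientation: [180.0, 0.0, -22.4]
force: [0.1, -0.2, -0.4]
opening: 0.0006
```

```bash
python3 d.py; python3 - <<'E'
from h import *
ims=[]
L={}
for n,a,b,c,d in (('top',150,280,240,370),('scene',100,220,180,300)):
    im=optics.snapshot(n); cv2.imwrite(f"pics/{n}9.png",im[:,:,::-1])
    ims.append(cv2.resize(im[:,:,::-1][a:b,c:d],(390,390),interpolation=0))
    t,hsv=tabs(im,"red",40); old=tabs(cv2.imread(f"pics/{n}0.png")[:,:,::-1].copy(),"red",40)[0]
    for col,q in(("now",t),("before",old)):
        for ce,st,m in q: print(n,col,ce.round(1),st[4],"at .082",onz(n,ce,.082)[:2].round(4),"at .072",onz(n,ce,.072)[:2].round(4))
cv2.imwrite("pics/s9.png",cv2.hconcat(ims))
E
```

```text
10.53 [0.4606 0.2296 0.2155] [ 1.7999e+02  3.0000e-02 -2.2420e+01] [ 0.1 -0.2 -0.4] 0.0006 [ 48.   6. -20.  -0. -64.  19.]
[0.227  0.2886 0.1155]
[0.1668 0.3775 0.1155]
[0.1203 0.2813 0.1155]
12: [-0.0602  0.0889  0.    ] 23: [-0.0464 -0.0963  0.    ]
top now [305.8 185.8] 246 at .082 [ 0.556  -0.1244] at .072 [ 0.5584 -0.1254]
top now [338.3 233.6] 270 at .082 [ 0.4669 -0.1833] at .072 [ 0.4682 -0.185 ]
top now [279.7 236.3] 288 at .082 [ 0.4602 -0.0759] at .072 [ 0.4615 -0.0764]
top before [306.3 184.6] 248 at .082 [ 0.5583 -0.1253] at .072 [ 0.5607 -0.1263]
top before [339.1 232.9] 281 at .082 [ 0.4682 -0.1848] at .072 [ 0.4695 -0.1865]
top before [280.  235.7] 298 at .082 [ 0.4613 -0.0765] at .072 [ 0.4626 -0.077 ]
scene now [238.7 136.5] 124 at .082 [ 0.4774 -0.1715] at .072 [ 0.4736 -0.1789]
scene now [265.3 166.9] 179 at .082 [ 0.4707 -0.0644] at .072 [ 0.4667 -0.0702]
scene now [217.3 170.5] 182 at .082 [ 0.5673 -0.1126] at .072 [ 0.5648 -0.119 ]
scene before [238.5 133.4] 120 at .082 [ 0.4731 -0.18  ] at .072 [ 0.4692 -0.1875]
scene before [265.1 163.8] 166 at .082 [ 0.4665 -0.0718] at .072 [ 0.4625 -0.0777]
scene before [216.9 167.2] 165 at .082 [ 0.5637 -0.1208] at .072 [ 0.5613 -0.1274]
```

View pics/s9.png

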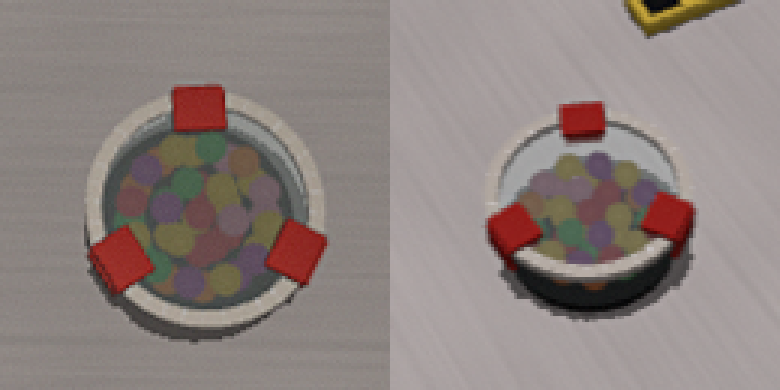

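View pics/scene9.png

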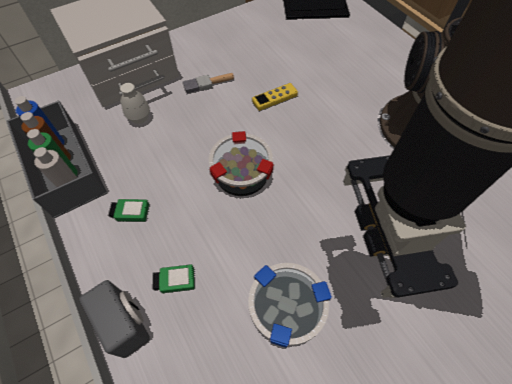

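All three red tabs dropped by the same amount in the scene view (3.1, 3.1 and 3.3 px), which matches 10 mm. The soap dish is unchanged and the arm is clear.

```bash
python3 -c "
from plant import ctrl
print(ctrl.close_job())"
```

```text
the job is handed in; nothing more can be done
None
```

All three red tabs on the candy dish are pressed down against their stops, and I've handed the job in at about 10.6 s of the 35 s allowed. I pressed straight down with the closed fingertips.

- **Stops:** on the three tabs the tool stopped at 72.0, 71.8 and 71.9 mm, against a stop height of 72 mm. The vertical force there rose to about 19–22 N, well above the 4 N the tabs resist with.
- **Pictures:** after backing off, all three red tabs sat 3.1–3.3 px lower in the scene camera, which fits 10 mm of travel. When I measured the tab positions at the start, the two fixed cameras disagreed by up to about 3 mm, which is small next to the pad size. The wrist camera couldn't see the dish and wasn't used.
- **Force reading:** the steady 4 N didn't show up in my readings mid-press, which were only 0–1.5 N with the arm paused. I relied on the sharp rise at the stop and the measured height instead.
- **Soap dish:** it wasn't touched, and its blue tabs look the same as before. The arm ended clear of everything.

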